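# Shorten the extending hook rail by one hole

## Robot

A 6-joint arm with a two-finger parallel gripper is mounted at the origin on the work surface. World frame = base frame: x ahead of the robot, y to its left, z up, the work surface at z = 0. Lengths are in m, angles in rad, forces in N, time in s.
With the tool pointing down it reaches from about 0.375 to 0.9 m from the base axis. Payload 3.1 kg.
Tool frame: the origin (TCP) lies midway between the tips of the shut fingers; the grasp point (between the pads) lies 19 mm behind it; z points along the fingers, x is the direction in which the jaws open and shut, and the axes are right-handed (so a half turn about z gives the same grasp; the last joint's range is limited). The gripper opens to 87 mm and grips with 3 to 60 N. Pads are 19 mm wide; open, the fingers measure 117 mm over their backs; the gripper's body (75 mm by 190 mm) begins 51 mm behind the grasp point.
Start: joints at [-1.341, 0.527, 1.433, -0, 1.181, -0.178], TCP at [0.248, -0.574, 0.223] pointing down, gripper open.
Joint ranges: [-3.08, 3.08], [-0.75, 2.2], [0.22, 2.44], [-1.43, 4.57], [0, 2.65], [-2.85, 2.85]. Speed limits (rad/s): [2.79, 2.79, 3.14, 3.14, 3.14, 3.14].

## Interface

Orientations are given as a unit quaternion [x, y, z, w].
In Python, from rig import * gives the robot as it stands.
- The arm moves only by the tool drive_tool, never from a script. Its argument "plan" is a list of rows, each an object with "offset": the shift along the tool's x, y, z in cm, a list of three; "delta_rot": the turn, a rotation vector about the tool's x, y, z in degrees, a list of three; "jaw": the finger opening in cm, from 0 to 8.7. In form: [{"offset": [dx, dy, dz], "delta_rot": [wx, wy, wz], "jaw": jaw}, ...]. A call has exactly 8 rows; each row is the pose to reach, as a shift and turn from the pose commanded when the call began, along the tool's axes at that moment; what a row does not reach only later rows make up. A row lasts 1/12 s, in which the tool goes at most 41.7 mm and 7.16 degrees, less where a joint would pass 70% of its speed; a pose out of reach is approached as far as the arm can. A call with a gripper value outside its range is refused whole. The fingers move at their own pace and stop on an object; "squeeze" is the grip in N (left out, the last holds). Time passes only in rows, so rows that repeat a pose let the fingers close, or fill a call up. It gives the time, the measured TCP pose, the force and the opening at its end, in the units of the state.
- get_obs(): the state, without advancing time (a new reading comes with each control period).
- camera(name): name is "scene" or "top"; returns the picture (384x512x3 uint8, red, green, blue); there is no depth.
- calibration(name): a dict with "K" (3x3 intrinsics, pixels), "distortion" ([k1, k2, p1, p2, k3] as OpenCV has them; the pictures are not rectified), "pose" (4x4, takes a point from camera to world coordinates). Camera axes: x right, y down, z forward; pixel columns grow to the right and rows downward; lengths in m; the calibration is good to about 2 mm. A picture is of the moment at which its call begins. calibration takes no time and is no camera call.
- hand_in(): hands the job in, once; it reports no verdict.
The state is a dict: "time": time; "q": joint angles; "joint_velocities": joint speeds; "joint_torque": joint torques, N m; "position": TCP position; "tool_rot": TCP orientation; "ft_force": force on the tool from outside, world axes, zero at the start; "moment": the same for the moment, N m; "grip_width": finger opening in m.
Only numpy, scipy, OpenCV 4.12 (cv2) and the standard library are available. Lean on these libraries where they do the work, as an engineer would, in place of code of your own. Each camera call takes 0.05 s, during which the arm holds its last target.

## Task

The hook rail clamped to the lost property ledge sticks out past the end of the ledge. Pull up the black knob of its spring plunger so that the pin leaves its hole, slide the outer tube section towards the clamp to the very next hole, and let the pin go fully home in it. Finish still gripping the knob with the pin held home, and leave the things lying on the ledge alone.

Things in the scene. Friction and masses are not known exactly. Their poses are not given: they have to be found in the camera images.
- ledge: paint-stained plywood ledge standing on the table, 220 x 620 mm, top face 120 mm above the table, 30 mm upstand along its far edge. Origin: on the table under its centre; x points from the front edge (nearest the robot) to the back, y along the ledge, z up. Fixed.
- clamp: cast iron bench clamp gripping the ledge's front edge, fixed; its saddle (58 mm above the ledge's top) holds the inner tube: 26 mm square steel, running along the clamp's -y, 20 mm behind the front edge, top face 48 mm above the ledge's top, with 13 mm holes in it every 40 mm. Origin: on the ledge's front edge at the height of its top; axes as the ledge's.
- next_hole (a point): mouth centre of the next hole towards the clamp, in the inner tube's top face, where the pin must go: 40 mm from the hole in which the pin sits at the start, along the clamp's +y. It is open to view at the start, 15 mm beyond the section's end. Fixed to the tube; axes as the clamp's.
- knob: plunger: black round pull knob, 30 mm across, 24 mm high, axis vertical, on a 10 mm round-nosed steel pin that goes down through the outer section. Origin: on the axis, 23 mm below the knob's underside. Below the knob stands a fixed barrel, 18 mm across, 22 mm high, with a 27 mm nut (8 mm high) at its foot: fingers can reach down past the knob's sides.
- knob_centre (a point): middle of the black knob (12 mm below its top), on its axis; 87 mm above the ledge's top while the pin is home. The place to grip, with the fingers pointing down. It moves with the knob: up with the pull, along with the section.
- plunger (a joint): how far the knob and pin are pulled up, in m: 0 pin fully home, 0.010 the nose of the pin just clears the hole (or rides on the tube between holes), 0.014 end of travel. A spring pulls it down with 5 N when home, 8.5 N at the end of travel.
- slide (a joint): how far the outer section has been slid towards the clamp (clamp's +y), in m: about 0 at the start, 0.040 at the next hole, 0.080 at the one after; negative is outward; range -0.045 to 0.090. The pin has 1.5 mm of play in a hole either way. About 3 N slides it; the knob carries the section along.
- section_end (a point): centre of the outer section's free end (black end cap), which at the start juts out past the ledge's end. The section is a 34 mm square aluminium tube, 236 mm long, top 52 mm above the ledge's top, three hooks on its front; the plunger stands on its top, 25 mm from the end nearest the clamp.
- palette: blue plastic paint palette lying on the ledge, 110 x 150 x 12 mm, origin at the centre of its underside. Loose; leave alone.
- sharpener: small steel pencil sharpener lying on the ledge, 26 x 16 x 12 mm, origin at the centre of its underside. Loose; leave alone.
- eraser: green eraser block lying on the ledge, 55 x 24 x 14 mm, origin at the centre of its underside. Loose; leave alone.
- brush: flat paint brush with a round wooden handle, 180 mm long, 18 mm wide, lying along the back of the ledge; origin at its middle, underneath. Loose; leave alone.

How it is judged:
On the way, in this order (a step that is already met when the one before it is completed fails the run):
1. the pin is pulled clear of its starting hole by the knob (value of joint plunger above 0.009 m and value of joint slide between -0.01 and 0.01 m and contact force between the fingers and knob above 1 N), for 0.1 s.
2. the section has been slid on and the pin is home in the next hole towards the clamp (value of joint plunger below 0.002 m and value of joint slide between 0.037 and 0.043 m), for 0.2 s.
At the end, for the whole second after the job is handed in: The pin is home (plunger within 2 mm of fully down) in the next hole (slide 40 mm, within 3 mm), the section is still, and the fingers still hold the knob (contact force over 5 N) through the last second (all of step 2 and velocity of joint slide between -0.01 and 0.01 m/s and contact force between the fingers and knob above 5 N); the arm keeps its last pose, push and grip.
It fails at once if a thing lying on the ledge is moved more than 20 mm (distance of any of palette, sharpener, eraser, brush from where it was at the start of the episode above 0.02 m).
It also fails if it takes over 32 s, if anything falls off the work surface, if the arm or the gripper's body presses on something with over 40 N, if the wrist force passes 120 N, or if a joint passes its speed limit or range.

## Working session

There is one attempt and no reset: what is moved stays moved. The work goes in short steps, Python scripts to look and compute and a tool call to move; the robot and the scene stay as the last step left them, time stands still between calls to the robot, and variables do not carry over. Pictures are saved under pics/ and viewed, and the job is handed in when it is done.

Besides the shell and the picture viewer there is one more tool, called after "Request:" as name(argument=value, ...), one argument or row to a line, values as JSON. drive_tool: Moves the arm, as the interface text tells. Its arguments: {"type":"object","properties":{"plan":{"type":"array","items":{"type":"object","properties":{"offset":{"type":"array","items":{"type":"number"}},"delta_rot":{"type":"array","items":{"type":"number"}},"jaw":{"type":"number"}}}},"squeeze":{"type":"number"}},"required":["plan"]}

```bash
mkdir -p pics; ls; python3 - <<'E'
from rig import *
import cv2
for n in ("scene","top"):
    im=camera(n); cv2.imwrite(f"pics/{n}0.png",im[:,:,::-1]); c=calibration(n); print(n,c)
print(get_obs())
E
```

```text
pics
scene {'K': array([[455.47510991,   0.        , 257.74392966],
       [  0.        , 455.47510991, 190.22247585],
       [  0.        ,   0.        ,   1.        ]]), 'distortion': array([0.04161434, 0.        , 0.        , 0.        , 0.        ]), 'pose': array([[ 0.27874436,  0.61588155, -0.73687957,  1.30587062],
       [ 0.96035736, -0.18188518,  0.21126175, -0.11258563],
       [-0.00391526, -0.76655573, -0.64216585,  0.75174625],
       [ 0.        ,  0.        ,  0.        ,  1.        ]])}
top {'K': array([[380.54959178,   0.        , 252.48360766],
       [  0.        , 380.54959178, 190.29336105],
       [  0.        ,   0.        ,   1.        ]]), 'distortion': array([0.01067019, 0.        , 0.        , 0.        , 0.        ]), 'pose': array([[ 3.13081917e-03, -9.95321359e-01,  9.65691000e-02,
         5.05893920e-01],
       [-9.99701499e-01, -7.75343470e-04,  2.44194955e-02,
         6.25678861e-02],
       [-2.42303712e-02, -9.66167270e-02, -9.95026682e-01,
         1.15539423e+00],
       [ 0.00000000e+00,  0.00000000e+00,  0.00000000e+00,
         1.00000000e+00]])}
{'time': 0.1, 'q': array([-1.34152328e+00,  5.28399490e-01,  1.43377307e+00, -2.04393786e-06,
        1.18138818e+00, -1.78531154e-01]), 'joint_velocities': array([ 4.25450347e-04, -2.24139524e-03, -3.37698165e-03,  1.42489488e-03,
        1.35741142e-03, -1.06760564e-05]), 'joint_torque': array([-1.03836705e-04, -4.40988278e+01, -1.77150625e+01,  6.35474827e-02,
        5.33472793e-02, -4.40249812e-05]), 'position': array([ 0.24772856, -0.57309253,  0.22165368]), 'tool_rot': array([ 8.35641645e-01, -5.49274133e-01, -7.13903728e-04, -6.77263944e-04]), 'ft_force': array([0.05847265, 0.29143482, 0.23485099]), 'moment': array([-0.00363167,  0.00527331,  0.00522705]), 'grip_width': 0.08713868358926806}
```

View pics/scene0.png

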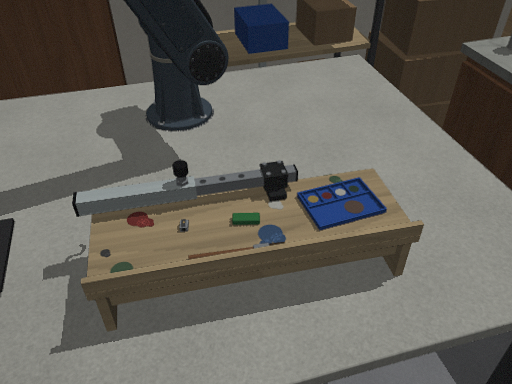

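View pics/top0.png

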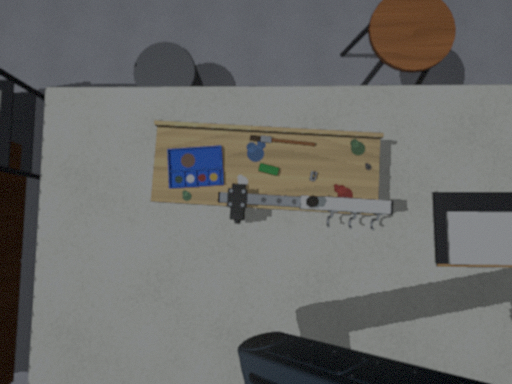

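The scene view shows the knob at about (180,169), the end cap at (76,203) and the clamp at (274,178). In the top view the knob is at (312,201), the end cap at (392,207) and the clamp at (238,200). Next I'll zoom in and measure.

```bash
cat > h.py <<'E'
import numpy as np, cv2
from rig import *
def ray(n,uv):
    c=calibration(n); p=cv2.undistortPoints(np.array([[uv]],float),c["K"],c["distortion"])[0,0]
    T=c["pose"]; d=T[:3,:3]@np.array([p[0],p[1],1]); return T[:3,3],d/np.linalg.norm(d)
def onz(n,uv,z):
    o,d=ray(n,uv); return o+d*(z-o[2])/d[2]
def tri(a,b):
    (o1,d1),(o2,d2)=ray("scene",a),ray("top",b)
    s=np.linalg.lstsq(np.stack([d1,-d2],1),o2-o1,rcond=None)[0]
    p,q=o1+d1*s[0],o2+d2*s[1]; return (p+q)/2,np.linalg.norm(p-q)
def proj(n,P):
    c=calibration(n);T=np.linalg.inv(c["pose"])
    return cv2.projectPoints(np.array([P],float),cv2.Rodrigues(T[:3,:3])[0],T[:3,3],c["K"],c["distortion"])[0][0,0]
E
python3 - <<'E'
import cv2,numpy as np
s=cv2.imread("pics/scene0.png");t=cv2.imread("pics/top0.png")
a=cv2.resize(s[150:220,60:310],None,fx=3.2,fy=3.2,interpolation=cv2.INTER_CUBIC)
b=cv2.resize(t[175:235,210:410],None,fx=4,fy=4,interpolation=cv2.INTER_CUBIC)
cv2.imwrite("pics/c1.png",np.vstack([a,b]))
for n,im,(x0,y0,x1,y1) in(("scene",s,(168,155,195,184)),("top",t,(300,190,325,212))):
    m=(im[y0:y1,x0:x1].max(2)<50).astype(np.uint8)
    print(n);[print(''.join('#' if v else '.' for v in r)) for r in m]
    k,l,st,ce=cv2.connectedComponentsWithStats(m);[print(st[i],ce[i]+[x0,y0]) for i in range(1,k)]
E
```

```text
scene
...........................
...........................
...........................
...........................
...........................
...........##..............
.......##########..........
......############.........
.....##############........
.....##############........
....###############........
.....##############........
.....##############........
.....###############.......
.....###############.......
......##############.......
......##############.......
......##############.......
......##############.......
......#############........
.......###########.........
.........#########.........
.........#######.#.........
...........................
................#..........
...........................
...........................
...................#.......
..................#........
[  4   5  16  18 222] [179.94144144 168.62612613]
[16 24  1  1  1] [184. 179.]
[18 27  2  2  2] [186.5 182.5]
top
.........................
.........................
.........................
.........................
.........................
.........................
.........................
..........#######........
.........########........
........##########.......
........##########.......
.......###########.......
.......###########.......
.......###########.......
........#########........
..........######.........
.........................
.........................
.........................
.........................
.........................
.........................
[ 7  7 11  9 83] [312.28915663 201.02409639]
```

View pics/c1.png

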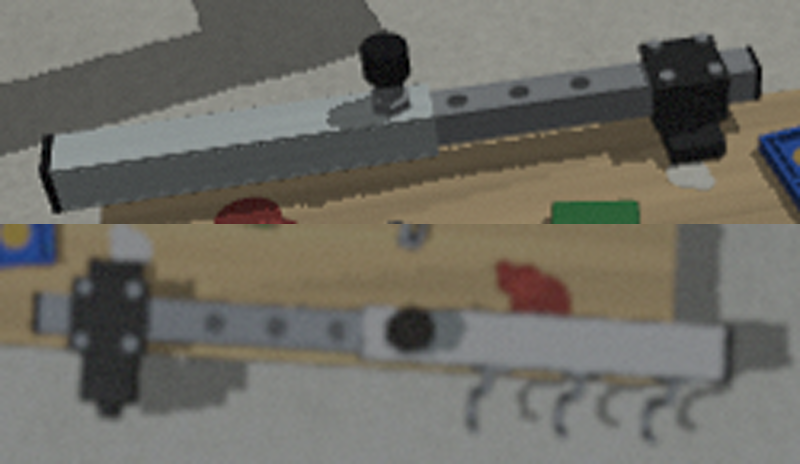

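```bash
python3 - <<'E'
from h import *
print("knob",tri((179.9,168.6),(312.3,201)), onz("scene",(179.9,168.6),.207),onz("top",(312.3,201),.213))
S=[(202.5,181.2),(221.9,178.4),(241.2,175.9)];T=[(294.3,201.5),(279,200.75),(263.3,199.75)]
for a,b in zip(S,T): print(tri(a,b),onz("scene",a,.168),onz("top",b,.168))
d=(onz("scene",S[2],.168)-onz("scene",S[0],.168)); print(np.degrees(np.arctan2(d[1],d[0])),np.linalg.norm(d))
d=(onz("top",T[2],.168)-onz("top",T[0],.168)); print(np.degrees(np.arctan2(d[1],d[0])),np.linalg.norm(d))
# ledge front edge/back edge in top
from scipy.spatial.transform import Rotation as R
print(R.from_quat(get_obs()["tool_rot"]).as_matrix())
# section far end top corners
for uv in ((392,201.5),(391.5,213)): print(onz("top",uv,.172))
# upstand top line top view, z=.15
e=[onz("top",p,.15) for p in((158,121.5),(381,132.5))];d=e[0]-e[1];print(e,np.degrees(np.arctan2(d[1],d[0])))
E
```

```text
knob (array([ 0.57147342, -0.06266405,  0.2056809 ]), np.float64(0.001198043700580745)) [ 0.57343646 -0.06220528  0.207     ] [ 0.57088015 -0.06229115  0.213     ]
(array([ 0.57292994, -0.02119874,  0.16534966]), np.float64(0.0015748821559643767)) [ 0.57645431 -0.02085166  0.168     ] [ 0.57261243 -0.02174967  0.168     ]
(array([0.57491476, 0.01879232, 0.16517747]), np.float64(0.0021747443616766315)) [0.57869128 0.0192121  0.168     ] [0.57450154 0.01785414 0.168     ]
(array([0.57750128, 0.05951007, 0.16462149]), np.float64(0.0019008088766935731)) [0.58188813 0.05944443 0.168     ] [0.57704606 0.05859707 0.168     ]
86.12856568754118 0.08047973535041344
86.84154935008327 0.08046896837365203
[[ 3.96594834e-01 -9.17993647e-01 -4.49128240e-04]
 [-9.17991713e-01 -3.96594936e-01  1.91615762e-03]
 [-1.93714250e-03 -3.47642210e-04 -9.99998063e-01]]
[ 0.5727534  -0.27109676  0.172     ]
[ 0.54330488 -0.26888256  0.172     ]
[array([0.79102695, 0.3445741 , 0.15      ]), array([ 0.75869257, -0.25534253,  0.15      ])] 86.91485092677844
```

Everything agrees: the knob axis is at about (0.572, -0.062), the rail runs at 86.9° and the hole pitch is 40 mm. The jaws will close along the rail. I'll rise and travel first.

Request:
drive_tool(
  plan=[
    {"offset": [-1, -1.5, -1.5], "delta_rot": [0, 0, 3], "jaw": 8.6},
    {"offset": [-3, -4.4, -3], "delta_rot": [0, 0, 6], "jaw": 8.6},
    {"offset": [-5, -7.3, -4.5], "delta_rot": [0, 0, 10], "jaw": 8.6},
    {"offset": [-7, -10.3, -5.2], "delta_rot": [0, 0, 14], "jaw": 8.6},
    {"offset": [-9, -13.2, -5.2], "delta_rot": [0, 0, 18], "jaw": 8.6},
    {"offset": [-11, -16.2, -5.2], "delta_rot": [0, 0, 22], "jaw": 8.6},
    {"offset": [-13, -19.1, -5.2], "delta_rot": [0, 0, 25], "jaw": 8.6},
    {"offset": [-15, -22, -5.2], "delta_rot": [0, 0, 26.5], "jaw": 8.6},
  ],
  squeeze=40,
)

```text
time: 0.77
position: [0.3908, -0.3469, 0.2743]
tool_rot: [-0.687, 0.727, 0.0, 0.0]
ft_force: [-0.5, -0.5, 0.5]
grip_width: 0.086
```

```bash
cat > go.py <<'E'
import sys
from h import *
from scipy.spatial.transform import Rotation as R
o=get_obs(); M=R.from_quat(o["tool_rot"])
t=np.array([float(v) for v in sys.argv[1:4]])
W=np.array([np.cos(np.radians(-93.15)),np.sin(np.radians(-93.15)),0]); z=np.array([0,0,-1.])
G=R.from_matrix(np.stack([W,np.cross(z,W),z],1))
print(round(o["time"],2),o["position"].round(4),"off cm",(M.inv().apply(t-o["position"])*100).round(2),"rot",np.degrees((M.inv()*G).as_rotvec()).round(2),"F",o["ft_force"].round(1),"w",round(o["grip_width"],4))
E
python3 go.py .572 -.062 .275
```

```text
0.77 [ 0.3908 -0.3469  0.2743] off cm [-29.48 -16.46  -0.06] rot [ 0.02  0.03 -0.13] F [-0.5 -0.5  0.5] w 0.086
```

Request:
drive_tool(
  plan=[
    {"offset": [-2.5, -1.4, 0], "delta_rot": [0, 0, 0], "jaw": 8},
    {"offset": [-6, -3.35, 0], "delta_rot": [0, 0, 0], "jaw": 7.5},
    {"offset": [-9.5, -5.3, 0], "delta_rot": [0, 0, 0], "jaw": 7},
    {"offset": [-13, -7.25, 0], "delta_rot": [0, 0, 0], "jaw": 6.5},
    {"offset": [-16.5, -9.2, 0], "delta_rot": [0, 0, 0], "jaw": 6},
    {"offset": [-20, -11.15, 0], "delta_rot": [0, 0, 0], "jaw": 6},
    {"offset": [-23, -12.85, 0], "delta_rot": [0, 0, 0], "jaw": 6},
    {"offset": [-25, -14, 0], "delta_rot": [0, 0, 0], "jaw": 6},
  ],
)

```text
time: 1.43
position: [0.5448, -0.1035, 0.2742]
tool_rot: [-0.688, 0.725, 0.001, 0.0]
ft_force: [-0.4, -0.8, -0.2]
grip_width: 0.0604
```

```bash
python3 go.py .572 -.062 .25
```

```text
1.43 [ 0.5448 -0.1035  0.2742] off cm [-4.29 -2.5   2.43] rot [0.02 0.07 0.15] F [-0.4 -0.8 -0.2] w 0.0604
```

Request:
drive_tool(
  plan=[
    {"offset": [-1.2, -0.7, 0.3], "delta_rot": [0, 0, 0], "jaw": 6},
    {"offset": [-2.4, -1.4, 0.8], "delta_rot": [0, 0, 0], "jaw": 6},
    {"offset": [-3.5, -2, 1.3], "delta_rot": [0, 0, 0], "jaw": 6},
    {"offset": [-4.4, -2.5, 1.8], "delta_rot": [0, 0, 0], "jaw": 6},
    {"offset": [-4.4, -2.5, 2.2], "delta_rot": [0, 0, 0], "jaw": 6},
    {"offset": [-4.4, -2.5, 2.4], "delta_rot": [0, 0, 0], "jaw": 6},
    {"offset": [-4.4, -2.5, 2.4], "delta_rot": [0, 0, 0], "jaw": 6},
    {"offset": [-4.4, -2.5, 2.4], "delta_rot": [0, 0, 0], "jaw": 6},
  ],
)

```text
time: 2.1
position: [0.5708, -0.0651, 0.2504]
tool_rot: [-0.687, 0.727, 0.0, -0.0]
ft_force: [-0.8, 0.1, -0.8]
grip_width: 0.0598
```

```bash
python3 go.py .572 -.062 .188; python3 - <<'E'
from h import *
a=camera("scene")[:,:,::-1];
cv2.imwrite("pics/s1.png",cv2.resize(a[90:240,90:290],None,fx=4,fy=4,interpolation=cv2.INTER_CUBIC))
print(proj("scene",get_obs()["position"]))
E
```

```text
2.1 [ 0.5708 -0.0651  0.2504] off cm [-0.32 -0.11  6.24] rot [ 0.04 -0.01 -0.06] F [-0.8  0.1 -0.8] w 0.0598
[175.57651613 149.93231428]
```

View pics/s1.png

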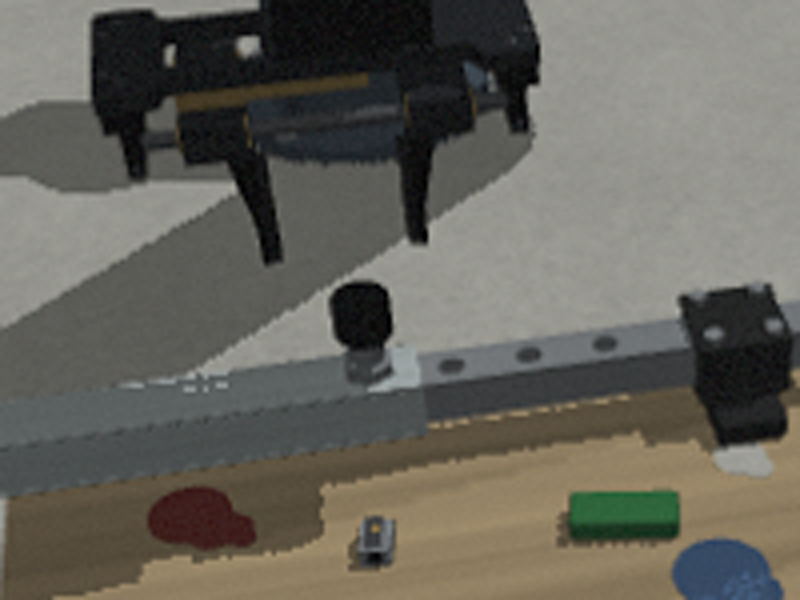

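The fingertips are at crop (272,262) and (418,241), and their midpoint agrees with the projected TCP. The knob at (361,315) is directly below once I shift 3 mm. Descending.

Request:
drive_tool(
  plan=[
    {"offset": [-0.3, -0.1, 0.5], "delta_rot": [0, 0, 0], "jaw": 6},
    {"offset": [-0.3, -0.1, 1.5], "delta_rot": [0, 0, 0], "jaw": 6},
    {"offset": [-0.3, -0.1, 2.7], "delta_rot": [0, 0, 0], "jaw": 6},
    {"offset": [-0.3, -0.1, 3.9], "delta_rot": [0, 0, 0], "jaw": 6},
    {"offset": [-0.3, -0.1, 5], "delta_rot": [0, 0, 0], "jaw": 6},
    {"offset": [-0.3, -0.1, 5.8], "delta_rot": [0, 0, 0], "jaw": 6},
    {"offset": [-0.3, -0.1, 6.2], "delta_rot": [0, 0, 0], "jaw": 6},
    {"offset": [-0.3, -0.1, 6.2], "delta_rot": [0, 0, 0], "jaw": 6},
  ],
)

```text
time: 2.82
position: [0.5717, -0.0611, 0.1872]
tool_rot: [-0.687, 0.726, 0.001, -0.001]
ft_force: [-0.6, -0.3, -0.6]
grip_width: 0.0598
```

Request:
drive_tool(
  plan=[
    {"offset": [0, 0, 0], "delta_rot": [0, 0, 0], "jaw": 5},
    {"offset": [0, 0, 0], "delta_rot": [0, 0, 0], "jaw": 4},
    {"offset": [0, 0, 0], "delta_rot": [0, 0, 0], "jaw": 3.5},
    {"offset": [0, 0, 0], "delta_rot": [0, 0, 0], "jaw": 3},
    {"offset": [0, 0, 0], "delta_rot": [0, 0, 0], "jaw": 2},
    {"offset": [0, 0, 0], "delta_rot": [0, 0, 0], "jaw": 2},
    {"offset": [0, 0, 0], "delta_rot": [0, 0, 0], "jaw": 2},
    {"offset": [0, 0, 0], "delta_rot": [0, 0, 0], "jaw": 2},
  ],
  squeeze=40,
)

```text
time: 3.48
position: [0.5726, -0.0617, 0.189]
tool_rot: [-0.688, 0.726, -0.001, -0.0]
ft_force: [-0.9, -1.7, 1.4]
grip_width: 0.0288
```

```bash
python3 go.py .572 -.062 .188; python3 - <<'E'
from h import *
a=camera("scene")[:,:,::-1];
cv2.imwrite("pics/s2.png",cv2.resize(a[90:240,90:290],None,fx=4,fy=4,interpolation=cv2.INTER_CUBIC))
E
```

```text
3.48 [ 0.5726 -0.0617  0.189 ] off cm [0.03 0.05 0.1 ] rot [-0.04 -0.04  0.02] F [-0.9 -1.7  1.4] w 0.0288
```

View pics/s2.png

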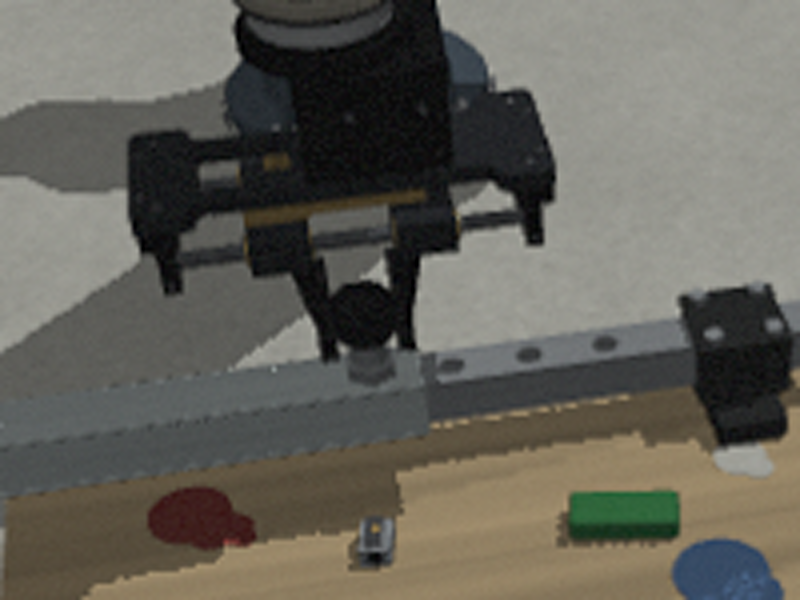

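The knob at crop (362,313) is between the pads, and the opening is 29 mm. Now pulling up about 12.5 mm.

Request:
drive_tool(
  plan=[
    {"offset": [0, 0, -0.2], "delta_rot": [0, 0, 0], "jaw": 2},
    {"offset": [0, 0, -0.5], "delta_rot": [0, 0, 0], "jaw": 2},
    {"offset": [0, 0, -0.8], "delta_rot": [0, 0, 0], "jaw": 2},
    {"offset": [0, 0, -1.1], "delta_rot": [0, 0, 0], "jaw": 2},
    {"offset": [0, 0, -1.25], "delta_rot": [0, 0, 0], "jaw": 2},
    {"offset": [0, 0, -1.25], "delta_rot": [0, 0, 0], "jaw": 2},
    {"offset": [0, 0, -1.25], "delta_rot": [0, 0, 0], "jaw": 2},
    {"offset": [0, 0, -1.25], "delta_rot": [0, 0, 0], "jaw": 2},
  ],
)

```text
time: 4.2
position: [0.5725, -0.0613, 0.2008]
tool_rot: [-0.687, 0.726, -0.0, 0.0]
ft_force: [3.3, -2.5, -8.7]
grip_width: 0.0286
```

```bash
python3 go.py .5748 -.0218 .200; python3 - <<'E'
from h import *
a=camera("scene")[:,:,::-1];
cv2.imwrite("pics/s3.png",cv2.resize(a[90:240,90:290],None,fx=4,fy=4,interpolation=cv2.INTER_CUBIC))
E
```

```text
4.2 [ 0.5725 -0.0613  0.2008] off cm [-3.96 -0.02  0.08] rot [-0.01  0.    0.01] F [ 3.3 -2.5 -8.7] w 0.0286
```

View pics/s3.png

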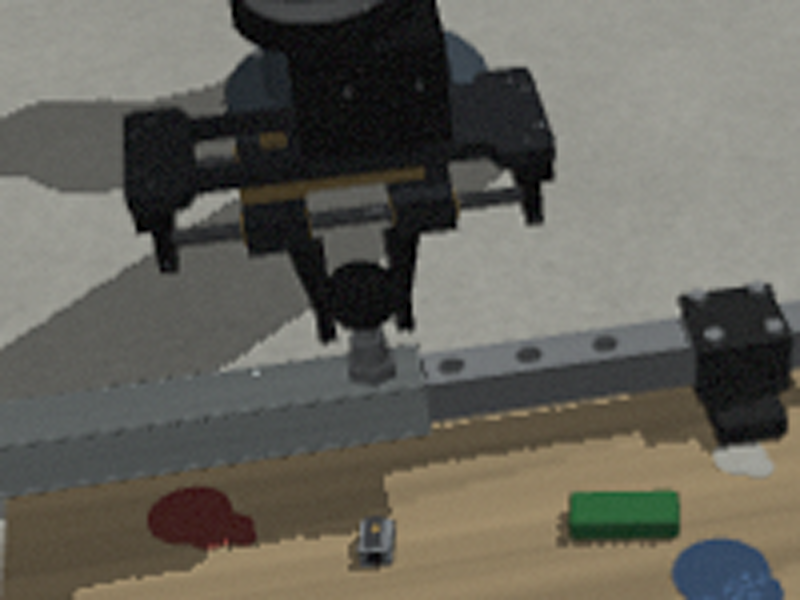

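The wrist shows 8.7 N down, which matches the spring, and the barrel is exposed below the knob, so it didn't slip. Now sliding 40 mm along the rail.

Request:
drive_tool(
  plan=[
    {"offset": [-0.4, 0, 0], "delta_rot": [0, 0, 0], "jaw": 2},
    {"offset": [-1, 0, 0], "delta_rot": [0, 0, 0], "jaw": 2},
    {"offset": [-1.7, 0, 0], "delta_rot": [0, 0, 0], "jaw": 2},
    {"offset": [-2.4, 0, 0], "delta_rot": [0, 0, 0], "jaw": 2},
    {"offset": [-3.1, 0, 0], "delta_rot": [0, 0, 0], "jaw": 2},
    {"offset": [-3.7, 0, 0], "delta_rot": [0, 0, 0], "jaw": 2},
    {"offset": [-4, 0, 0], "delta_rot": [0, 0, 0], "jaw": 2},
    {"offset": [-4, 0, 0], "delta_rot": [0, 0, 0], "jaw": 2},
  ],
)

```text
time: 4.92
position: [0.5749, -0.0205, 0.201]
tool_rot: [-0.688, 0.726, 0.0, 0.001]
ft_force: [3.8, -0.2, -9.6]
grip_width: 0.0289
```

```bash
python3 go.py .5748 -.0216 .1885; python3 - <<'E'
from h import *
a=camera("scene")[:,:,::-1];
cv2.imwrite("pics/s4.png",cv2.resize(a[90:240,90:290],None,fx=4,fy=4,interpolation=cv2.INTER_CUBIC))
E
```

```text
4.92 [ 0.5749 -0.0205  0.201 ] off cm [0.11 0.01 1.25] rot [-0.05  0.05  0.04] F [ 3.8 -0.2 -9.6] w 0.0289
```

View pics/s4.png

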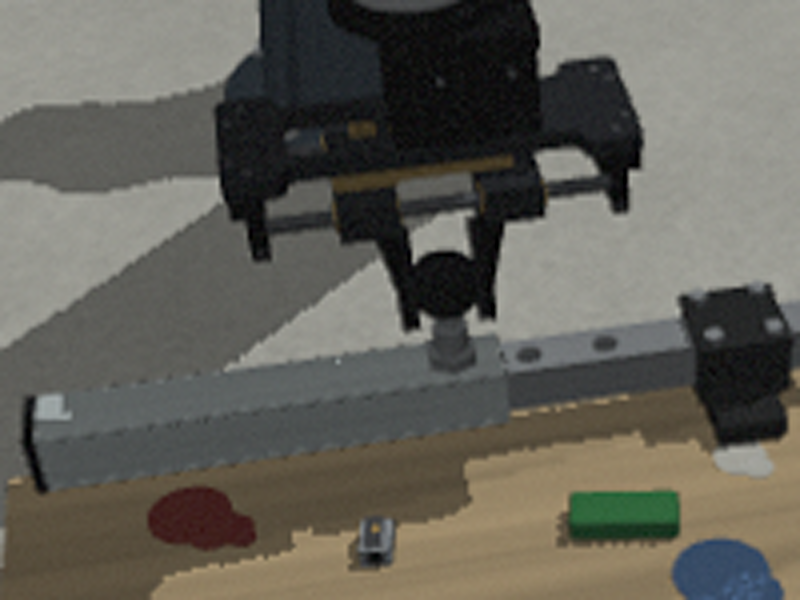

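The section has moved on, and now only two holes show beyond its end, at crop (529,355) and (604,344). Lowering the pin.

Request:
drive_tool(
  plan=[
    {"offset": [0, 0, 0.2], "delta_rot": [0, 0, 0], "jaw": 2},
    {"offset": [0, 0, 0.4], "delta_rot": [0, 0, 0], "jaw": 2},
    {"offset": [0, 0, 0.6], "delta_rot": [0, 0, 0], "jaw": 2},
    {"offset": [0, 0, 0.8], "delta_rot": [0, 0, 0], "jaw": 2},
    {"offset": [0, 0, 1], "delta_rot": [0, 0, 0], "jaw": 2},
    {"offset": [0, 0, 1.15], "delta_rot": [0, 0, 0], "jaw": 2},
    {"offset": [0, 0, 1.25], "delta_rot": [0, 0, 0], "jaw": 2},
    {"offset": [0, 0, 1.25], "delta_rot": [0, 0, 0], "jaw": 2},
  ],
)

```text
time: 5.63
position: [0.5749, -0.021, 0.189]
tool_rot: [-0.687, 0.726, -0.0, 0.001]
ft_force: [4.0, 2.5, -4.2]
grip_width: 0.0284
```

```bash
python3 go.py .5748 -.0216 .1885; python3 - <<'E'
from h import *
a=camera("scene")[:,:,::-1];
cv2.imwrite("pics/s5.png",cv2.resize(a[90:240,90:290],None,fx=4,fy=4,interpolation=cv2.INTER_CUBIC))
E
```

```text
5.63 [ 0.5749 -0.021   0.189 ] off cm [0.06 0.   0.05] rot [-0.05  0.05 -0.  ] F [ 4.   2.5 -4.2] w 0.0284
```

View pics/s5.png

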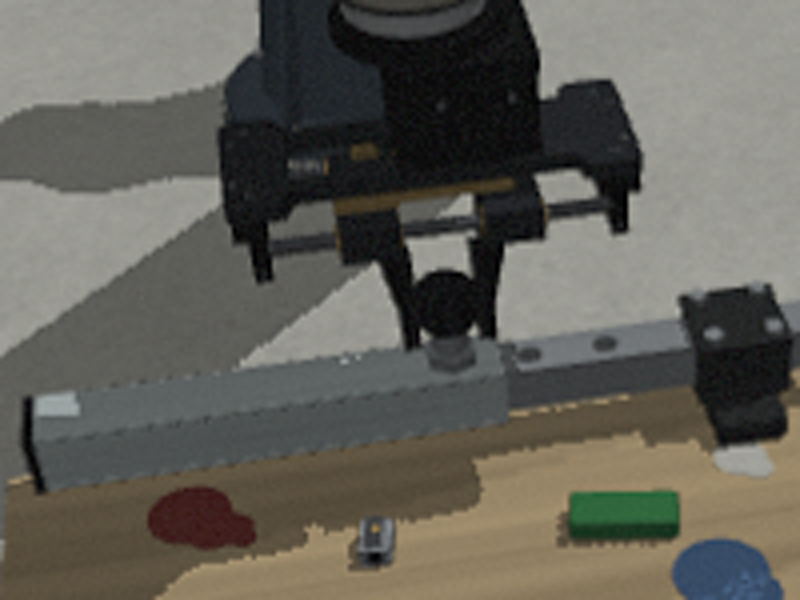

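The pin entered the hole, but I'm still carrying about 4 N of spring. I'll push down slightly further so it's firmly home.

Request:
drive_tool(
  plan=[
    {"offset": [0, 0, 0.05], "delta_rot": [0, 0, 0], "jaw": 2},
    {"offset": [0, 0, 0.1], "delta_rot": [0, 0, 0], "jaw": 2},
    {"offset": [0, 0, 0.15], "delta_rot": [0, 0, 0], "jaw": 2},
    {"offset": [0, 0, 0.15], "delta_rot": [0, 0, 0], "jaw": 2},
    {"offset": [0, 0, 0.15], "delta_rot": [0, 0, 0], "jaw": 2},
    {"offset": [0, 0, 0.15], "delta_rot": [0, 0, 0], "jaw": 2},
    {"offset": [0, 0, 0.15], "delta_rot": [0, 0, 0], "jaw": 2},
    {"offset": [0, 0, 0.15], "delta_rot": [0, 0, 0], "jaw": 2},
  ],
)

```text
time: 6.35
position: [0.5749, -0.0214, 0.1889]
tool_rot: [-0.687, 0.726, -0.001, 0.001]
ft_force: [1.9, 2.4, 6.7]
grip_width: 0.029
```

```bash
python3 go.py .5748 -.0216 .1885; python3 - <<'E'
from h import *
for n,(y0,y1,x0,x1) in(("scene",(90,240,90,290)),("top",(110,235,150,410))):
    a=camera(n)[:,:,::-1]
    cv2.imwrite(f"pics/{n}6.png",cv2.resize(a[y0:y1,x0:x1],None,fx=3,fy=3,interpolation=cv2.INTER_CUBIC))
E
python3 go.py .5748 -.0216 .1885
```

```text
6.35 [ 0.5749 -0.0214  0.1889] off cm [0.02 0.01 0.04] rot [-0.1  -0.02  0.01] F [1.9 2.4 6.7] w 0.029
6.45 [ 0.5749 -0.0214  0.1889] off cm [0.02 0.01 0.04] rot [-0.1  -0.02  0.02] F [2.4 2.6 5.5] w 0.0289
```

View pics/scene6.png

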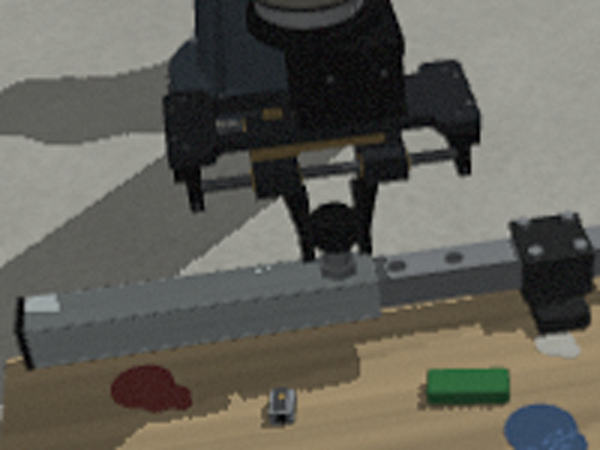

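View pics/top6.png

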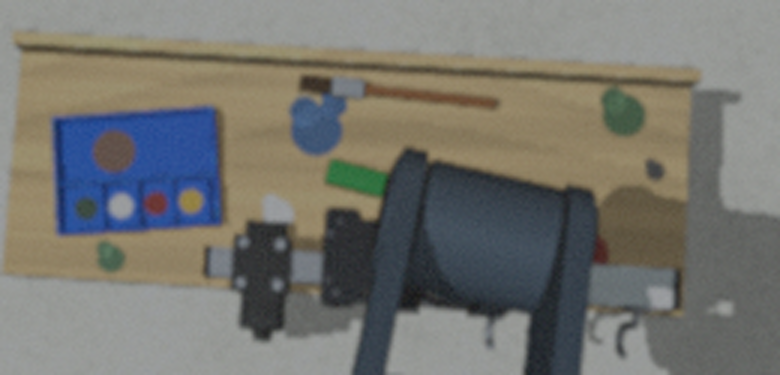

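The knob is against its lower stop: height 0.1889 m versus 0.189 m at the start, with about 6 N pushing back up. Travel along the rail is 40 mm and the loose items look undisturbed. Handing in.

```bash
python3 -c "
from rig import *
print(hand_in())"
```

```text
the job is handed in; nothing more can be done
None
```

The pin is home in the next hole towards the clamp, and the gripper is still holding the knob. I handed the job in at about 6.5 s of the 32 s allowed. No verdict was reported.

I gripped the knob with 40 N, jaws closing along the rail, and pulled it up about 12 mm. The wrist then read about 8.7 N, which fits the spring. I slid the section 40 mm towards the clamp, lowered the pin into the hole and pressed it lightly down.

**Last checks:**
- **Pin home:** the TCP height was 188.9 mm, against 189.0 mm when I first gripped the knob with the pin home. The wrist felt 5.5–6.7 N pushing back up, so the knob is on its stop. After the first lowering I was still carrying about 4 N of the spring, so I pressed down a further 1.5 mm.
- **Slide:** the TCP moved about 40 mm along the rail, and the scene view shows one hole fewer beyond the section's end.
- **Grip:** the jaw opening was 29 mm around the nominally 30 mm knob, so the grip held.
- **Loose items:** the palette, brush and eraser looked unmoved in the last top view. The arm hid the sharpener there, but it looked unmoved in the scene view.

No check failed. The only disagreement was that the two cameras differed by 2–5 mm in depth on the hole positions, within what the grip could tolerate.

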